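# Find the concealed catch of the teat keeper by feel and hold it down

## Robot

A 6-joint arm with a two-finger parallel gripper is mounted at the origin on the work surface. World frame = base frame: x ahead of the robot, y to its left, z up, the work surface at z = 0. Lengths are in mm, angles in rad, forces in N, time in s.
With the tool pointing down it reaches from about 250 to 725 mm from the base axis. Payload 4 kg.
Tool frame: the origin (TCP) lies midway between the tips of the shut fingers; the grasp point (between the pads) lies 19 mm behind it; z points along the fingers, y is the line along which they close (so a half turn about z gives the same grasp; the last joint's range is limited). The gripper opens to 85 mm and grips with 20 to 120 N. Pads are 22 mm wide; open, the fingers measure 114 mm over their backs; the gripper's body (76 mm by 85 mm) begins 54 mm behind the grasp point. The pads swing forward as they close: fully open they stand 13 mm farther back than shut.
Start: joints at [1.128, 0.241, 0.005, 1.335, 0, 1.571], TCP at [214.234, 451.778, 231.306] pointing down, gripper open.
Joint ranges: [-2.72, 2.72], [-1.05, 1.87], [-1.09, 1.28], [-1.99, 2.15], [-1.42, 1.44], [-3.14, 3.14]. Speed limits (rad/s): [2.79, 2.79, 3.14, 3.14, 3.14, 3.14].

## Interface

Orientations are given as a unit quaternion [w, x, y, z].
In Python, from rig import robot gives the robot as it stands. The module is installed in compiled form; this text tells all that it offers.
- The arm moves only by the shell command python3 -m crank 'ROWS' [OPENING] [FORCE]. ROWS is JSON, a list of rows, each a list of 4 numbers: the shift along the tool's x, y, z in mm, then the turn about the tool's z in degrees. In form: [[tx, ty, tz, roll], ...]. A call has 1 to 20 rows; each row is the pose to reach, as a shift and turn from the pose commanded when the call began, along the tool's axes at that moment; what a row does not reach only later rows make up. A row lasts 1/8 s, in which the tool goes at most 62.5 mm and 10.7 degrees, less where a joint would pass 70% of its speed; a pose out of reach is approached as far as the arm can. A call with a gripper value outside its range is refused whole. OPENING is the closure, from 0 (fully open) to 1 (shut), set as the call begins (- or left out, the last holds). The fingers move at their own pace and stop on an object; FORCE is the grip in N (left out, the last holds). Time passes only in rows, so rows that repeat a pose let the fingers close. It gives the time, the measured TCP pose, the force, the opening and the grip force at its end, in the units of the state.
- robot.state(): the state, without advancing time (a new reading comes with each control period).
- robot.capture(name): name is "scene" or "top" or "wrist"; returns a dict with "frame" (384x512x3 uint8, red, green, blue), "K" (3x3 intrinsics, pixels), "position" and "attitude" of the camera in the world. Camera axes: x right, y up, looking along -z (the intrinsics and any distortion apply to the point x, -y, -z); pixel columns grow to the right and rows downward; lengths in mm; the calibration is good to about 2 mm. A picture is of the moment at which its call begins. There is no depth.
- robot.sign_off(): hands the job in; it is judged then, once.
Trained networks look in a picture, given as the dict that the camera call returned (one of the last four; its "shot" number tells which), for a name from the list of things; names that differ only in an ending like _2 or _b are one class to them, and where a whole thing is asked for, a point or a joint stands for the part that bears it (a point fixed in the world has none). Each returns a list of dicts, best first, with "confidence" (0 to 1); they miss things now and then, are a little off and sometimes report something else, mostly with a low value. They report only what shows in the picture. A call takes as long as a camera call.
- robot.search_frame(picture, query): "centre" ([column, row] in pixels, amid what is visible of it).
The state is a dict: "t": time; "joints": joint angles; "joint_vel": joint speeds; "joint_efforts": joint torques, N m; "tool_pos": TCP position; "tool_rot": TCP orientation; "wrist_force": force on the tool from outside, world axes, zero at the start; "moment": the same for the moment, N m; "gripper_width": finger opening in mm; "grasp_force": force on a finger pad.
Only numpy, scipy, OpenCV 4.12 (cv2) and the standard library are available. Lean on these libraries where they do the work, as an engineer would, in place of code of your own. Each camera call takes 0.05 s, during which the arm holds its last target. There are 200 camera calls.

## Task

The flap of the white teat keeper is opened by a child-proof concealed catch: one of the four identical flush square plates in its steel top gives under a finger, the other three are rigid dummies. With the fingertips, feel gently from plate to plate until you find the one that gives, press it fully home so that the flap rises by itself, and finish while still holding it down. Do not touch the flap, and leave the bottle, the pacifier case and the mug standing where they are.

Things in the scene. Friction and masses are not known exactly. Their poses are not given: they have to be found in the camera images.
- console: The teat keeper, a fixed white box, origin on the work surface under the centre of its steel top (76 x 250 mm, flat face 57 mm up). z up, y along the row of plates, x away from the robot to the flap. Openings 50 mm square at x = 0, y = -87, -29, +29, +87 mm each hold a 48 mm square plate, its face 1.5 mm below the steel. All look alike: one, not told, is the catch, three are rigid dummies.
- plate1 (a point): Centre of the face of the plate at the console's y = -87 mm, 55.5 mm above the work surface, as it stands unpressed (this point stays put); axes as the console's. If it is the catch: it starts to sink at about 2 N, is fully home 8 mm down at about 6 N, and springs back when let go. Shut fingertips smaller than the 50 mm opening can follow it down.
- plate2 (a point): The same point of the plate at the console's y = -29 mm; it looks and behaves as told for plate1.
- plate3 (a point): The same point of the plate at the console's y = +29 mm; it looks and behaves as told for plate1.
- plate4 (a point): The same point of the plate at the console's y = +87 mm; it looks and behaves as told for plate1.
- flap: The white plastic flap, 92 mm by 250 mm by 5 mm, over the compartment beyond the plates. Its origin lies on its hinge, which runs along the console's y at x = +39 mm, 56 mm above the console's origin; the flap extends from there towards the console's +x. Its far edge rises as the catch is pressed. Not to be touched.
- flap_hinge (a joint): Angle of the flap in rad: 0 shut, 0.50 with the catch fully home. It is geared to the catch, 0.0625 rad for each mm pressed, and falls shut when the catch is let go.
- bottle: Clear feeding bottle with a white cap, 60 mm wide and 165 mm tall, loose; origin at the centre of its underside. Leave alone.
- case: Turquoise round pacifier case, 68 mm wide and 58 mm tall, loose; origin at the centre of its underside. Leave alone.
- mug: Squat white ceramic mug, 84 mm wide and 75 mm tall with a handle at its +y side, loose; origin at the centre of its underside. Leave alone.

How it is judged (in metres and radians):
At the end, for the whole second after the job is handed in: The fingers hold the catch down with more than 1.5 N, so that the flap stands at more than 0.42 rad (the catch at least 6.7 mm of its 8 mm down), with no finger on the flap; the bottle, the case and the mug stand upright within 20 mm of where they were (value of joint flap_hinge above 0.42 rad and contact force between the fingers and anything else above 1.5 N and contact force between the fingers and flap below 0.1 N and distance of each of bottle, case, mug from where it was at the start of the episode below 0.02 m and angle between each of bottle, case, mug's own z axis and vertical below 0.15 rad); the arm keeps its last pose, push and grip.
It fails at once if the robot touches the flap instead of letting the catch raise it (contact force between any of the fingers, the arm and flap above 1 N).
It fails at once if the fingers push on anything with more than 60 N (contact force between the fingers and anything else above 60 N).
It fails at once if the bottle, the case or the mug is lifted, carried, shoved more than 20 mm or tipped (distance of any of bottle, case, mug from where it was at the start of the episode above 0.02 m or angle between any of bottle, case, mug's own z axis and vertical above 0.3 rad).
It also fails if it takes over 45 s, if anything falls off the work surface, if the arm or the gripper's body presses on something with over 40 N, if the wrist force passes 120 N, or if a joint passes its speed limit or range.

## Working session

There is one attempt and no reset: what is moved stays moved. The work goes in short steps, Python scripts to look and compute and a shell command to move; the robot and the scene stay as the last step left them, time stands still between calls to the robot, and variables do not carry over. Pictures are saved under pics/ and viewed, at most 10 in all, crops included, and the job is handed in when it is done.

```bash
mkdir -p pics
cat > h.py <<'E'
import numpy as np, cv2
from scipy.spatial.transform import Rotation as R
from rig import robot
def rot(a):
    a=np.array(a,float)
    return a if a.shape==(3,3) else R.from_quat(a[[1,2,3,0]]).as_matrix()
def onplane(p,uv,z):
    K=np.array(p["K"]);d=np.linalg.solve(K,[uv[0],uv[1],1.]);d=rot(p["attitude"])@(d*[1,-1,-1])
    c=np.array(p["position"]);return c+d*(z-c[2])/d[2]
def proj(p,P):
    q=rot(p["attitude"]).T@(np.array(P,float)-p["position"])*[1,-1,-1];q=np.array(p["K"])@q;return q[:2]/q[2]
E
python3 - <<'E'
from h import *
for n in ["top","scene"]:
    p=robot.capture(n);cv2.imwrite(f"pics/{n}1.png",p["frame"][...,::-1]);print(n,p["position"],[k for k in p])
    for q,z in [("console",57),("plate1",55.5),("flap",58),("bottle",165),("case",58),("mug",75)]:
        for r in robot.search_frame(p,q)[:5]: print(q,np.round(r["centre"]),round(r["confidence"],2),np.round(onplane(p,r["centre"],z)))
s=robot.state();print(s)
E
```

```text
top [ 363.95275823  -84.30850724 1408.14081371] ['frame', 'K', 'position', 'attitude', 'shot']
console [250. 180.] 0.74 [611. -49.  57.]
plate1 [248. 177.] 0.66 [624. -43.  56.]
plate1 [249. 174.] 0.52 [634. -45.  56.]
flap [245. 172.] 0.71 [641. -30.  58.]
bottle [382. 197.] 0.98 [ 549. -475.  165.]
case [247. 179.] 0.64 [615. -39.  58.]
mug [129. 185.] 0.73 [579. 364.  75.]
scene [1205.54555194    4.21286319  992.35412188] ['frame', 'K', 'position', 'attitude', 'shot']
console [261. 210.] 0.72 [638. -34.  57.]
plate1 [261. 209.] 0.82 [630. -34.  56.]
plate1 [263. 212.] 0.59 [640. -28.  56.]
flap [260. 213.] 0.75 [648. -37.  58.]
bottle [120. 178.] 0.63 [ 621. -453.  165.]
case [166. 198.] 0.62 [ 612. -340.   58.]
mug [390. 212.] 0.8 [629. 357.  75.]
{'t': 0.7, 'joints': array([ 1.12800618e+00,  2.40543243e-01,  5.01897192e-03,  1.33522623e+00,
       -1.54177906e-05,  1.57080298e+00]), 'joint_vel': array([ 1.07241827e-03, -9.12512896e-04,  2.22160680e-03, -9.91132443e-04,
        8.20458373e-04, -7.62773538e-05]), 'joint_efforts': array([-6.69256824e-04, -3.72079325e+01,  2.52643472e+01,  9.71206864e-04,
       -1.74334650e-04,  3.24439409e-08]), 'tool_pos': array([214.23474926, 451.77663159, 231.34209841]), 'tool_rot': array([1.25521467e-05, 2.19594106e-01, 9.75591322e-01, 2.06609486e-05]), 'wrist_force': array([-0.34275165,  0.37744309,  0.09795544]), 'moment': array([ 0.02512397,  0.00163597, -0.07553182]), 'grasp_force': 0.0, 'gripper_width': 85.06095907865371}
```

View pics/top1.png

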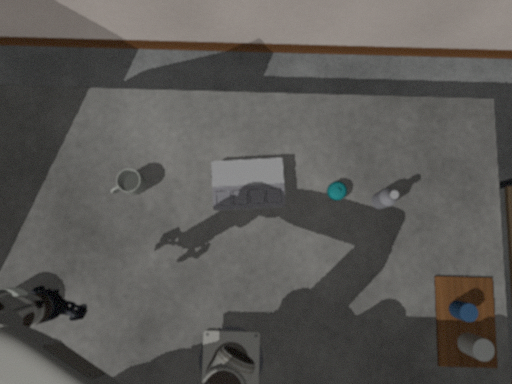

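View pics/scene1.png

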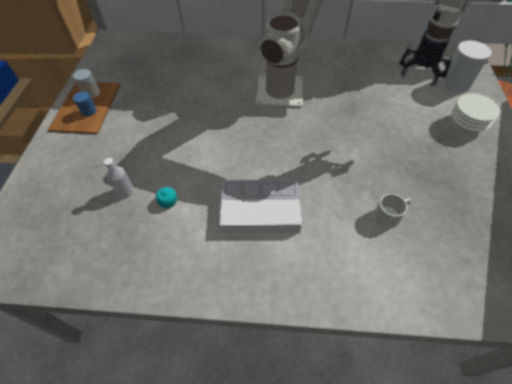

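The top view shows the console with its white flap at cols 211-285, rows 158-188, and the steel strip at rows 188-209. The case is near (337,190), the bottle near (385,198) and the mug near (128,181). The scene view agrees. I'll enlarge the console.

Run:
```python
from h import *
a=cv2.imread("pics/top1.png")[150:220,200:300];b=cv2.imread("pics/scene1.png")[170:240,210:310]
f=lambda i:cv2.resize(cv2.convertScaleAbs(i,alpha=1.5),None,fx=8,fy=8,interpolation=cv2.INTER_CUBIC)[:,:]
cv2.imwrite("pics/crop.png",cv2.resize(np.vstack([f(a),f(b)]),(400*1,560)) if 0 else f(a))
p=robot.capture("top");print(p["K"],rot(p["attitude"]))
for uv in [(211,162),(284,158),(213,188),(285,187),(216,209),(285,207),(129,181),(337,190)]: print(uv,np.round(onplane(p,uv,57)))
```

```text
[[394.10881997   0.         258.63884249]
 [  0.         394.10881997 194.26396879]
 [  0.           0.           1.        ]] [[ 0.02759055  0.98902932 -0.14511986]
 [-0.99961878  0.02744814 -0.00298385]
 [ 0.00103216  0.14514686  0.98940958]]
(211, 162) [672.  90.  57.]
(284, 158) [ 693. -166.   57.]
(213, 188) [580.  79.  57.]
(285, 187) [ 590. -171.   57.]
(216, 209) [507.  65.  57.]
(285, 207) [ 520. -172.   57.]
(129, 181) [596. 372.  57.]
(337, 190) [ 585. -352.   57.]
```

View pics/crop.png

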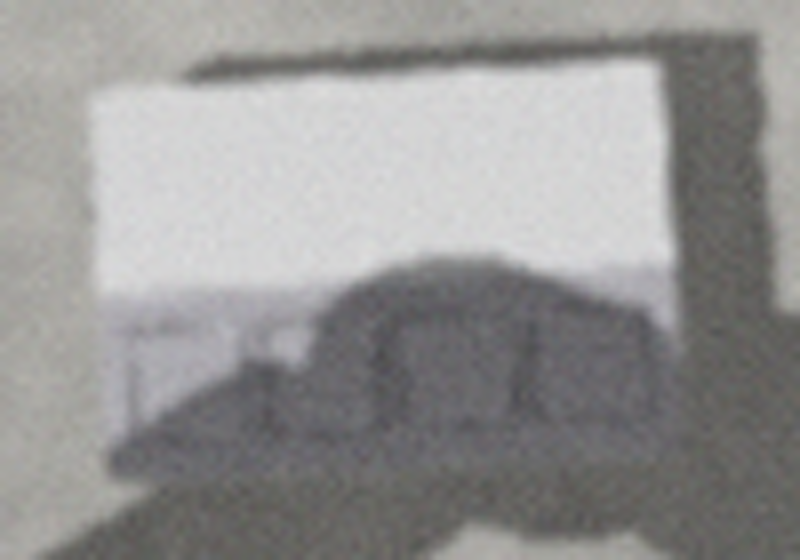

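The crop shows the plate row: outer edges at crop x≈130 and 655, gaps at 255, 388 and 522, and the row centre running from y≈388 (left) to y≈366 (right).

```bash
cat >> h.py <<'E'
C=None
E
python3 - <<'E'
from h import *
p=robot.capture("top")
g=lambda x,y:onplane(p,(200+(x+.5)/8-.5,150+(y+.5)/8-.5),57)
for c in [(130,388),(255,383),(388,377),(522,371),(655,366),(95,90),(660,62),(97,290),(672,266)]: print(c,np.round(g(*c)))
l,r=g(130,388),g(655,366);print(np.linalg.norm(l-r),"expect 224")
y=(l-r)/np.linalg.norm(l-r);f1=g(97,290)-g(672,266);print(np.degrees(np.arctan2(-y[0],y[1])),np.degrees(np.arctan2(-f1[0],f1[1])),np.linalg.norm(f1),(l+r)/2)
E
```

```text
(130, 388) [545.  68.  57.]
(255, 383) [548.  14.  57.]
(388, 377) [553. -44.  57.]
(522, 371) [ 557. -102.   57.]
(655, 366) [ 561. -159.   57.]
(95, 90) [676.  89.  57.]
(660, 62) [ 696. -159.   57.]
(97, 290) [587.  84.  57.]
(672, 266) [ 605. -166.   57.]
227.3457980359823 expect 224
4.012785097517874 4.016308489036542 250.14437831347382 [552.69552683 -45.88268263  57.        ]
```

The measurements agree: 227 mm against 224, 250 against 250, yaw ≈ 4°, centre ≈ (555, -44). I'll move over plate4, at about (549,43), with the fingers shutting on the way.

```bash
python3 -m crank '[[-15,-7,0,-1],[-55,-26,0,-4],[-100,-47,0,-7],[-150,-71,0,-11],[-200,-95,0,-15],[-250,-118,0,-19],[-300,-142,10,-23],[-350,-165,30,-26],[-400,-189,50,-29],[-440,-208,70,-29.4],[-465,-220,90,-29.4],[-478,-226,100,-29.4],[-478,-226,100,-29.4],[-478,-226,100,-29.4],[-478,-226,100,-29.4]]' 1 40
python3 - <<'E'
from h import *
p=robot.capture("wrist");s=robot.state();print(s["tool_pos"],s["tool_rot"],s["wrist_force"],s["gripper_width"],s["joints"],rot(s["tool_rot"]))
im=p["frame"][...,::-1].copy();cv2.imwrite("pics/w1.png",im)
a=np.radians(4);c=np.array([555,-44,55.5])
for y in (-87,-29,29,87):print(np.round(proj(p,c+[-np.sin(a)*y,np.cos(a)*y,0])))
print(p["position"])
E
```

```text
t: 2.68
tool_pos: [549.4, 43.8, 132.4]
tool_rot: [0.001, -0.036, 0.999, 0.0]
wrist_force: [-0.6, -0.0, 0.9]
gripper_width: -0.1
grasp_force: 0.0
[549.35280041  43.73636977 132.31019979] [ 7.57752053e-04 -3.59179193e-02  9.99354452e-01  9.48173724e-05] [0.36279913 0.33957183 0.63774864] -0.18435820614114712 [ 7.93787006e-02  4.00235115e-01 -3.50981624e-02  1.13394074e+00
  1.23623162e-04  7.52748039e-03] [[-9.97418658e-01 -7.17896087e-02  1.50771449e-03]
 [-7.17893213e-02  9.97419788e-01  2.43946081e-04]
 [-1.52133706e-03  1.35078572e-04 -9.99998834e-01]]
[ 20. 198.]
[ 99. 199.]
[178. 199.]
[256. 199.]
[484.09105208  38.3864251  274.14456022]
```

View pics/w1.png

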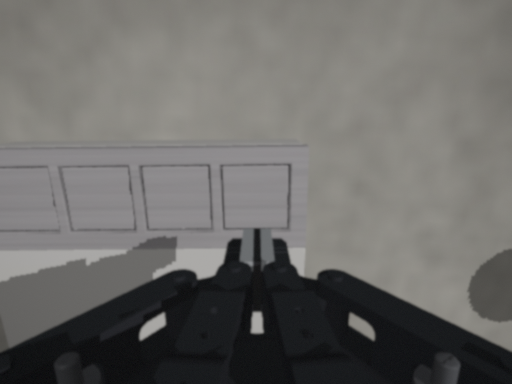

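The wrist view shows plate4 centred at (256,198), matching the prediction of (256,199). Plate3 is at (177,198). Now descend onto plate4.

```bash
python3 -m crank '[[0,0,15,0],[0,0,40,0],[0,0,62,0],[0,0,70,0],[0,0,73,0],[0,0,73,0],[0,0,73,0]]'; python3 -m crank '[[0,0,1,0],[0,0,2,0],[0,0,3,0],[0,0,3,0],[0,0,3,0]]'
```

```text
t: 3.6
tool_pos: [550.0, 42.8, 59.1]
tool_rot: [0.001, -0.035, 0.999, 0.0]
wrist_force: [-0.3, -0.5, 0.0]
gripper_width: 0.1
grasp_force: 0.0
t: 4.22
tool_pos: [549.4, 42.8, 55.6]
tool_rot: [0.0, -0.035, 0.999, 0.0]
wrist_force: [-1.0, -0.1, 3.5]
gripper_width: 0.3
grasp_force: 1.8
```

```bash
python3 -m crank '[[0,0,0.5,0],[0,0,1,0],[0,0,1,0],[0,0,1,0]]'; python3 -m crank '[[0,0,0.5,0],[0,0,1,0],[0,0,1,0],[0,0,1,0]]'
```

```text
t: 4.72
tool_pos: [549.4, 42.8, 55.6]
tool_rot: [0.0, -0.035, 0.999, 0.0]
wrist_force: [-4.2, -0.5, 9.2]
gripper_width: -0.4
grasp_force: 4.8
t: 5.22
tool_pos: [549.4, 42.8, 55.5]
tool_rot: [0.001, -0.035, 0.999, 0.0]
wrist_force: [-6.0, -0.1, 14.7]
gripper_width: 0.0
grasp_force: 7.7
```

Plate4 is rigid: 14.7 N and it doesn't move. Lift and go to plate3, 58 mm along tool -y.

```bash
python3 -m crank '[[0,0,-12,0],[0,0,-14,0],[0,-20,-14,0],[0,-45,-14,0],[0,-58,-14,0],[0,-58,-8,0],[0,-58,-5,0],[0,-58,-5,0]]'; python3 -m crank '[[0,0,1,0],[0,0,2,0],[0,0,3,0],[0,0,4,0],[0,0,4,0],[0,0,4,0]]'; python3 -m crank '[[0,0,0.5,0],[0,0,1,0],[0,0,1,0],[0,0,1,0]]'
```

```text
t: 6.22
tool_pos: [552.8, -14.5, 57.7]
tool_rot: [-0.001, -0.036, 0.999, 0.0]
wrist_force: [0.6, 0.7, 0.5]
gripper_width: -0.2
grasp_force: 0.0
t: 6.98
tool_pos: [553.5, -14.9, 55.6]
tool_rot: [0.0, -0.035, 0.999, 0.0]
wrist_force: [-2.4, 0.6, 7.9]
gripper_width: -0.2
grasp_force: 3.7
t: 7.48
tool_pos: [553.5, -14.9, 55.5]
tool_rot: [0.001, -0.035, 0.999, 0.0]
wrist_force: [-4.9, -0.2, 13.1]
gripper_width: -0.2
grasp_force: 6.5
```

Plate3 is rigid too. On to plate2.

```bash
python3 -m crank '[[0,0,-12,0],[0,0,-14,0],[0,-20,-14,0],[0,-45,-14,0],[0,-58,-14,0],[0,-58,-8,0],[0,-58,-5,0],[0,-58,-5,0]]'; python3 -m crank '[[0,0,1,0],[0,0,2,0],[0,0,3,0],[0,0,4,0],[0,0,4,0],[0,0,4,0]]'; python3 -m crank '[[0,0,0.5,0],[0,0,1,0],[0,0,1,0],[0,0,1,0]]'
```

```text
t: 8.48
tool_pos: [556.9, -72.3, 57.6]
tool_rot: [-0.001, -0.036, 0.999, 0.0]
wrist_force: [-0.4, -0.1, -1.0]
gripper_width: -0.1
grasp_force: 0.0
t: 9.22
tool_pos: [557.6, -72.8, 54.5]
tool_rot: [0.0, -0.035, 0.999, 0.0]
wrist_force: [-0.0, 1.2, 1.6]
gripper_width: -0.2
grasp_force: 1.2
t: 9.72
tool_pos: [557.6, -72.8, 53.4]
tool_rot: [0.0, -0.035, 0.999, 0.0]
wrist_force: [-1.0, 2.5, 3.7]
gripper_width: 0.1
grasp_force: 1.4
```

Plate2 gives: about 2 mm down at 2-4 N. Press it home.

```bash
python3 -m crank '[[0,0,1,0],[0,0,2,0],[0,0,3,0],[0,0,4,0],[0,0,5,0],[0,0,6,0],[0,0,7,0],[0,0,7.5,0],[0,0,7.5,0],[0,0,7.5,0],[0,0,7.5,0]]'
python3 - <<'E'
from h import *
p=robot.capture("scene");cv2.imwrite("pics/s2.png",p["frame"][120:280,80:420,::-1].repeat(2,0).repeat(2,1))
E
```

```text
t: 11.1
tool_pos: [557.6, -72.8, 47.3]
tool_rot: [0.001, -0.035, 0.999, 0.0]
wrist_force: [-3.5, 3.7, 12.7]
gripper_width: -0.1
grasp_force: 6.3
```

View pics/s2.png

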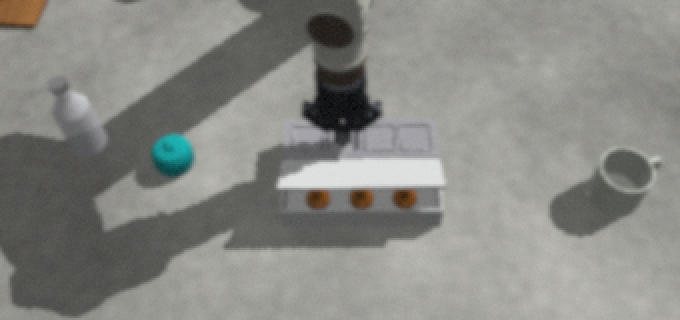

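The picture shows the flap raised (crop rows 158-188) with the teats visible at row 198. The bottle, case and mug haven't moved, and the plate is home, bottomed out at 12.7 N. Handing in.

```bash
python3 -c "
from rig import robot
print(robot.sign_off())"
```

```text
the job is handed in; nothing more can be done
None
```

I handed the job in with plate2 as the catch: it is held fully home, about 8 mm down at about 13 N, the flap is up, and the bottle, case and mug look unmoved; plates 3 and 4 felt rigid, plate1 was not tried, and no verdict came back.

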